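Slide a cast carrier onto its pin and lock it with a probe

TASK

Slide the yellow carrier with the dental cast along the bench onto the steel pin of the white clamping station until it is fully home against the station's front. Then take the wooden-handled probe from its stand, press the red button sunk in the top of the station with the probe's tip, and put the probe back in its stand. Do not lift the carrier, do not touch the fresh cast on it, and leave the jar, the bowl and the spare cast alone.

Things in the scene. Friction and masses are not known exactly. Their poses are not given: they have to be found in the camera images.
- carrier: yellow plastic block, 100 mm (x) by 120 mm (y) by 44 mm high, about 0.6 kg with its cast; too wide to grasp, so push it. Origin: centre of its underside, on the bench. A 30 mm bore (4 mm chamfer) runs right through it along y, centred in x, axis 22 mm up. Its +y end faces the station within 0.3 rad at the start and goes onto the pin first.
- carrier_front (a point): centre of the bore's mouth at the carrier's +y end (60 mm from the carrier's origin, 22 mm up)
- cast: beige stone dental cast with teeth, 60 mm (x) by 56 mm (y) by 25 mm high, fixed on the middle of the carrier's top (its top is 69 mm above the bench). Origin: centre of its underside. Must not be touched.
- station: white box fixed to the bench, 130 mm (x), 100 mm (y), 100 mm high, black collar plate 60 x 60 x 14 mm on top. Origin: on the bench under the middle of its front face, which faces its -y; the box extends to y = +100 mm. A 20 mm steel pin, 63 mm long, sticks out of the front along -y: axis at x = 0, 22 mm above the bench, last 13 mm tapering to 8 mm.
- pin_tip (a point): end of the station's pin, 63 mm in front of the station's front face, 22 mm above the bench
- button (a joint): travel of the station's red button, m: 0 is released, 0.005 fully down; it springs back; about 4.5 N to bottom
- probe: probe, standing tip down in its stand at the start. Origin: centre of the underside of its brass flange (26 mm diameter, 5 mm thick). Its z runs up the handle: wooden, 18 mm diameter, from 5 to 90 mm, brass end to 96 mm. Below the flange a steel tip, 8 mm diameter, 38 mm long. 0.07 kg.
- probe_tip (a point): end of the probe's steel tip, 38 mm below its flange
- stand: brown wooden block fixed to the bench, 70 x 70 x 50 mm high, with a hole of 14 mm diameter (3 mm chamfer), 45 mm deep, in the middle of its top. Origin: centre of its underside. The flange of the seated probe rests on the block's top, 50 mm above the bench.
- jar: small white jar with red lid, 48 mm diameter, 50 mm high, origin at the centre of its underside; leave alone
- bowl: dark blue bowl, 100 mm diameter, 40 mm high, origin at the centre of its underside; leave alone
- spare_cast: loose pink dental cast, 60 x 56 x 25 mm, on the bench, origin at the centre of its underside; leave alone
- button_top (a point): centre of the red button's top face (13.6 mm diameter), at x = 0, y = +50 mm in the station's frame. Released it is 107 mm above the bench, 7 mm below the rim of the collar's round hole (16 mm diameter, 3 mm chamfer; rim at 114 mm): too narrow for the fingers

How it is judged (in metres and radians):
On the way, in this order (a step that is already met when the one before it is completed fails the run):
1. carrier on the pin and home: middle of its front end within 4 mm of the station's front face , within 7 mm sideways of the pin axis, straight within 4 degrees, flat on the bench (y of carrier_front in the frame of station above -0.004 m and x of carrier_front in the frame of station between -0.007 and 0.007 m and angle between the y axis of carrier and the y axis of station, either way round below 0.07 rad and angle between carrier's own z axis and vertical below 0.05 rad), for 0.2 s.
2. the probe, out of its stand, presses the button at least 3.5 mm down while the carrier is home (all of step 1 and value of joint button above 0.0035 m and contact force between probe and station above 1 N), for 0.1 s.
At the end, for the whole second after the job is handed in: Carrier still home on the pin (front end within 4 mm of the station's front, 7 mm sideways, 4 degrees), button sprung back, probe upright (within 0.12 rad) in the stand's hole with its flange within 5 mm of the block's top, all at rest, robot touching nothing (all of step 1 and value of joint button below 0.001 m and z of probe in the frame of stand below 0.055 m and horizontal distance between probe and stand below 0.006 m and angle between probe's own z axis and vertical below 0.12 rad and linear speed of probe below 0.02 m/s and linear speed of carrier below 0.01 m/s and contact force between each of the fingers, the arm and anything else below 0.3 N).
It fails at once if the carrier is lifted more than 12 mm off the bench or tipped more than 0.25 rad (height (world z) of carrier above 0.012 m or angle between carrier's own z axis and vertical above 0.25 rad).
It fails at once if the robot touches the cast on the carrier (over 1 N) (contact force between any of the fingers, the arm and cast above 1 N).
It fails at once if the jar is moved more than 30 mm (distance of jar from where it was at the start of the episode above 0.03 m).
It fails at once if the bowl is moved more than 30 mm (distance of bowl from where it was at the start of the episode above 0.03 m).
It fails at once if the spare cast is moved more than 30 mm (distance of spare_cast from where it was at the start of the episode above 0.03 m).
It also fails if it takes over 72 s, if anything falls off the work surface, if the arm or the gripper's body presses on something with over 40 N, if the wrist force passes 120 N, or if a joint passes its speed limit or range.

ROBOT

A 6-joint arm with a two-finger parallel gripper is mounted at the origin on the work surface. World frame = base frame: x ahead of the robot, y to its left, z up, the work surface at z = 0. Lengths are in m, angles in degrees, forces in N, time in s.
With the tool pointing down it reaches from about 0.3 to 0.75 m from the base axis. Payload 8.5 kg.
Tool frame: the origin (TCP) lies on the centre line of the jaws, within the pads' length; the fingertips stand 14 mm ahead of it and the grasp point (between the pads) lies 5 mm behind it; z points along the fingers, x is the direction in which the jaws open and shut, and the axes are right-handed (so a half turn about z gives the same grasp; the last joint's range is limited). The gripper opens to 85 mm and grips with 20 to 120 N. Pads are 22 mm wide; open, the fingers measure 114 mm over their backs; the gripper's body (76 mm by 85 mm) begins 54 mm behind the grasp point. The pads swing forward as they close: fully open they stand 13 mm farther back than shut.
Start: joints at [57.68, 21.807, 74.336, -0, 83.858, -12.336], TCP at [0.188, 0.517, 0.245] pointing down, gripper open.
Joint ranges: [-178.18, 178.18], [-50.72, 133.34], [12.68, 142.11], [-81.47, 261.47], [9.98, 163.14], [-165.26, 165.26]. Speed limits (degrees/s): [136.94, 136.94, 180, 180, 180, 180].

INTERFACE

Orientations are given as a 3x3 rotation matrix whose columns are the frame's x, y, z axes.
In Python, from rig import * gives the robot as it stands.
- The arm moves only by the shell command python3 -m crank 'ROWS' [FORCE]. ROWS is JSON, one flat list of numbers, 7 for each row, row after row: the turn, a rotation vector about the world's x, y, z in rad, then the shift along the world's x, y, z in m, then the opening in per cent of the stroke, from 0 (shut) to 100 (fully open). A call has 1 to 20 rows; each row shifts and turns the commanded pose from where the row before left it; what a row does not reach is not made up. A row lasts 1/10 s, in which the tool goes at most 50 mm and 8.59 degrees, less where a joint would pass 70% of its speed; a pose out of reach is approached as far as the arm can. A call is refused whole if a number of a shift passes 0.05 or a number of a turn 0.15, either way. A call with a gripper value outside its range is refused whole. The fingers move at their own pace and stop on an object; FORCE is the grip in N (left out, the last holds). Time passes only in rows, so rows that do not move let the fingers close. It gives the time, the measured TCP pose, the force and the opening at its end, in the units of the state.
- observe(): the state, without advancing time (a new reading comes with each control period).
- get_image(name): name is "scene" or "top" or "wrist"; returns a dict with "frame" (420x560x3 uint8, red, green, blue), "fov_y" (degrees; the focal length in pixels is half the picture's height over the tangent of half this angle, whatever the lens; pixels are square), "cx", "cy" (the principal point, pixels), "world_to_cam" (4x4, takes a point from world to camera coordinates). Camera axes: x right, y up, looking along -z (the intrinsics and any distortion apply to the point x, -y, -z); pixel columns grow to the right and rows downward; lengths in m; the calibration is good to about 2 mm. The wrist camera is an equidistant fisheye: a pixel r from the principal point sees the ray r / f radians off the axis. A picture is of the moment at which its call begins. There is no depth.
- close_job(): hands the job in, once; it reports no verdict.
The state is a dict: "time_s": time; "q": joint angles; "qvel": joint speeds; "joint_efforts": joint torques, N m; "position": TCP position; "tool_rot": TCP orientation; "ft_force": force on the tool from outside, world axes, zero at the start; "wrist_torque": the same for the moment, N m; "grip_width": finger opening in m.
Only numpy, scipy, OpenCV 4.12 (cv2) and the standard library are available. Lean on these libraries where they do the work, as an engineer would, in place of code of your own. Each camera call takes 0.05 s, during which the arm holds its last target. There are 200 camera calls.

## Working session

There is one attempt and no reset: what is moved stays moved. The work goes in short steps, Python scripts to look and compute and a shell command to move; the robot and the scene stay as the last step left them, time stands still between calls to the robot, and variables do not carry over. Pictures are saved under pics/ and viewed, about 8 in all and at most 12, crops included, and the job is handed in when it is done.

```bash
mkdir -p pics; ls
python3 - <<'E'
from rig import *
import cv2
s=observe();print(s['time_s'],s['position'],s['tool_rot'],s['grip_width'],s['ft_force'])
for n in('top','scene'):
    d=get_image(n);cv2.imwrite(f'pics/{n}0.png',cv2.resize(d['frame'][...,::-1],None,fx=1.4,fy=1.4));print(n,d['fov_y'],d['cx'],d['cy'],d['world_to_cam'])
E
```

```text
pics
0.0 [0.18781758 0.51664157 0.24470772] [[ 3.41747320e-01  9.39791552e-01 -7.80019108e-04]
 [ 9.39790808e-01 -3.41748065e-01 -1.22391918e-03]
 [-1.41679893e-03 -3.14783687e-04 -9.99998947e-01]] 0.08528001323258656 [-0.47293451 -0.54481545  0.47003045]
top 56.24972121533912 278.4119863970625 213.1258057167101 [[-0.00393345 -0.99996497  0.00738853 -0.04421013]
 [ 0.98972676 -0.002837    0.14294369 -0.59122683]
 [-0.14291772  0.00787489  0.98970324 -0.97354803]
 [ 0.          0.          0.          1.        ]]
scene 47.04833957356175 280.26175505863927 209.27129910946104 [[ 0.43794197  0.89884348 -0.01694756 -0.21073521]
 [-0.67749008  0.34236671  0.65099326  0.32958885]
 [ 0.59094333 -0.27361547  0.75889429 -1.40394257]
 [ 0.          0.          0.          1.        ]]
```

View pics/top0.png

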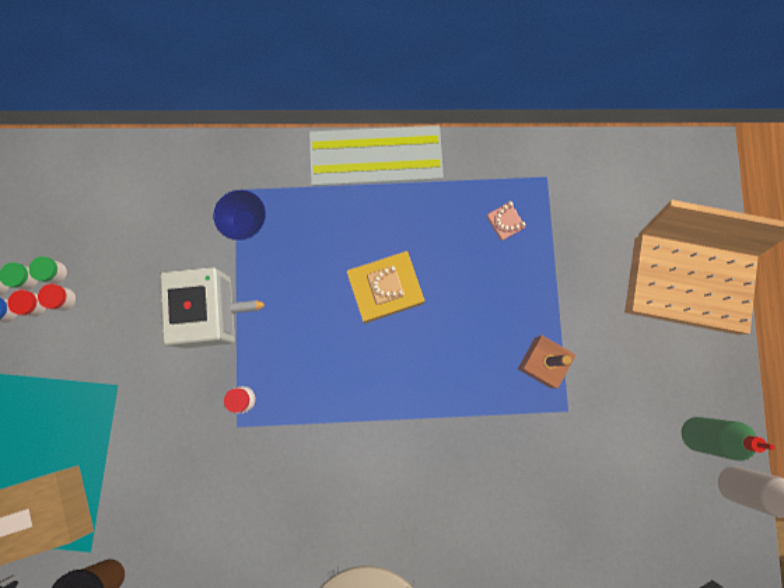

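View pics/scene0.png

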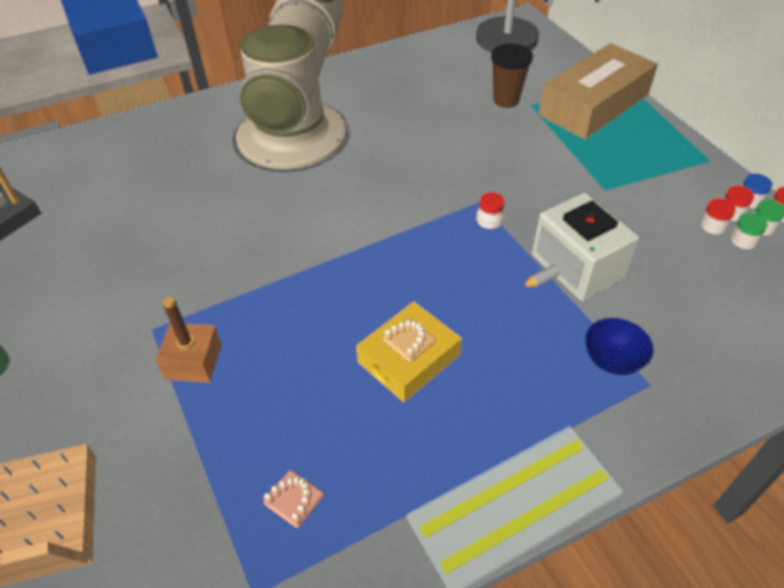

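The top view (784-px scale) shows the carrier at about (386,286), turned roughly 17°. The station button is at (187,305), the pin tip at (264,305), the stand at (548,362), the jar at (238,400), the bowl at (240,215) and the spare cast at (506,220). The arm is out of view.

```bash
cat > h.py <<'E'
import numpy as np, cv2
from rig import *
def cam(n):
    d=get_image(n); d['f']=210/np.tan(np.radians(d['fov_y']/2)); d['n']=n; return d
def ray(d,u,v):
    x=(u-d['cx'])/d['f']; y=(v-d['cy'])/d['f']
    if d['n']=='wrist':
        r=np.hypot(x,y)+1e-12; c=np.array([x/r*np.sin(r),-y/r*np.sin(r),-np.cos(r)])
    else: c=np.array([x,-y,-1.])
    R=d['world_to_cam'][:3,:3]; return -R.T@d['world_to_cam'][:3,3], R.T@c
def plane(d,u,v,z):
    o,r=ray(d,u,v); return o+r*(z-o[2])/r[2]
def proj(d,p):
    c=d['world_to_cam'][:3,:3]@np.asarray(p,float)+d['world_to_cam'][:3,3]; x,y,z=c[0],-c[1],-c[2]
    if d['n']=='wrist':
        r=np.hypot(x,y)+1e-12; t=np.arctan2(r,z); x,y=x/r*t,y/r*t
    else: x,y=x/z,y/z
    return np.array([d['cx']+d['f']*x,d['cy']+d['f']*y])
def save(d,name,u0,v0,w,h,s):
    cv2.imwrite('pics/'+name,cv2.resize(d['frame'][v0:v0+h,u0:u0+w,::-1],None,fx=s,fy=s,interpolation=cv2.INTER_CUBIC))
E
python3 - <<'E'
from h import *
d=cam('top');k=1/1.4
for nm,l,z in [('carrier',[(347,269),(407,252),(424,302),(364,321)],.044),('collar',[(168,289),(205,286),(207,322),(170,325)],.114),('button',[(187,305)],.107),('pintip',[(264,305)],.022),('stand',[(540,336),(574,352),(558,387),(521,370)],.05),('probetop',[(567,359)],.146),('jar',[(237,400)],.05),('bowl',[(240,215)],.04),('spare',[(506,220)],.025)]:
    P=np.array([plane(d,u*k,v*k,z) for u,v in l]);print(nm,P.mean(0).round(4),P[:,:2].round(3).tolist())
f=d['frame']
def crop(u,v,w,h): return cv2.resize(f[v:v+h,u:u+w,::-1],(400,300),interpolation=cv2.INTER_CUBIC)
g=np.vstack([np.hstack([crop(110,180,92,69),crop(235,170,92,69)]),np.hstack([crop(345,225,92,69),crop(130,240,92,69)])])
cv2.imwrite('pics/c1.png',g)
E
```

```text
carrier [ 0.6144 -0.0384  0.044 ] [[0.646, 0.033], [0.678, -0.079], [0.584, -0.109], [0.549, 0.001]]
collar [0.5696 0.3    0.114 ] [[0.598, 0.335], [0.603, 0.272], [0.541, 0.266], [0.536, 0.328]]
button [0.5713 0.3034 0.107 ] [[0.571, 0.303]]
pintip [0.5822 0.19   0.022 ] [[0.582, 0.19]]
stand [ 0.4745 -0.3323  0.05  ] [[0.52, -0.319], [0.491, -0.38], [0.428, -0.348], [0.459, -0.282]]
probetop [ 0.4751 -0.3349  0.146 ] [[0.475, -0.335]]
jar [0.4077 0.2269 0.05  ] [[0.408, 0.227]]
bowl [0.7515 0.2362 0.04  ] [[0.751, 0.236]]
spare [ 0.7452 -0.2704  0.025 ] [[0.745, -0.27]]
```

View pics/c1.png

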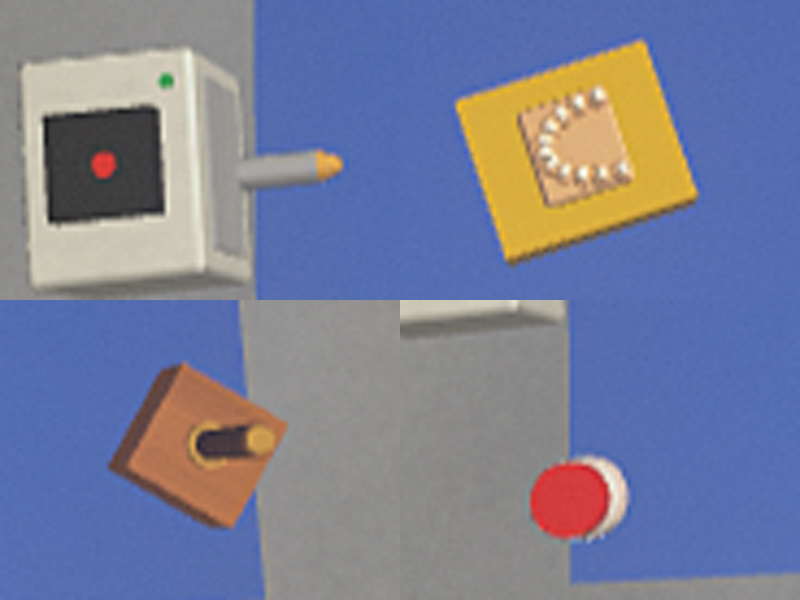

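Run:
```python
from h import *
d=cam('top');s=92/400
def P(l,u0,v0,z): return np.array([plane(d,u0+(u+.5)*s-.5,v0+(v+.5)*s-.5,z)[:2] for u,v in l])
b=P([(103,165)],110,180,.107)[0];t=P([(342,163)],110,180,.022)[0]
c=P([(42,117),(158,107),(164,213),(48,222)],110,180,.114)
k=P([(57,101),(243,41),(297,195),(108,260)],235,170,.044)
st=P([(183,362),(287,425),(234,528),(127,467)],345,225,.05)
for n,q in(('collar',c),('carrier',k),('stand',st)):
    e=[np.degrees(np.arctan2(*(v*np.array([1,-1])))) for v in (q[1]-q[0],q[2]-q[3])]
    print(n,q.mean(0).round(4),e,[np.linalg.norm(q[i]-q[i-1]).round(4) for i in range(4)])
v=b-t;print('button',b,'pintip',t,np.linalg.norm(v),'yaw',np.degrees(np.arctan2(-v[0],v[1])))
```

```text
collar [0.5713 0.3016] [np.float64(4.87275151856661), np.float64(4.303099778833827)] [np.float64(0.0586), np.float64(0.0639), np.float64(0.0592), np.float64(0.0633)]
carrier [ 0.6153 -0.0379] [np.float64(18.10096404796357), np.float64(18.917083363072678)] [np.float64(0.1005), np.float64(0.1174), np.float64(0.0988), np.float64(0.1185)]
stand [ 0.305  -0.3265] [np.float64(-31.400822403196162), np.float64(-29.5959071074854)] [np.float64(0.0674), np.float64(0.0677), np.float64(0.0652), np.float64(0.0681)]
button [0.57197047 0.30410365] pintip [0.58415456 0.19082973] 0.11392732249412525 yaw 6.139309736784343
```

```bash
python3 -m crank '[0,0,-0.053,0.0268,-0.0375,0,70, 0,0,-0.053,0.0268,-0.0375,0,70, 0,0,-0.053,0.0268,-0.0375,0,70, 0,0,-0.053,0.0268,-0.0375,0,70, 0,0,-0.053,0.0268,-0.0375,0,70, 0,0,-0.053,0.0268,-0.0375,0,70, 0,0,-0.053,0.0268,-0.0375,0,70, 0,0,-0.053,0.0268,-0.0375,0,70, 0,0,-0.053,0.0268,-0.0375,0,70, 0,0,-0.053,0.0268,-0.0375,0,70, 0,0,-0.053,0.0268,-0.0375,0,70, 0,0,-0.053,0.0268,-0.0375,0,70, 0,0,-0.053,0.0268,-0.0375,0,70, 0,0,-0.053,0.0268,-0.0375,0,70, 0,0,-0.053,0.0268,-0.0375,0,70, 0,0,-0.053,0.0268,-0.0375,0,70, 0,0,-0.053,0.0268,-0.0375,0,70, 0,0,0,0,0,0,70]' 40
python3 - <<'E'
from h import *
d=cam('wrist');save(d,'w1.png',0,0,560,420,1.4)
for p in [(0.6343,-0.0949,.044)]: print(proj(d,p)*1.4)
E
```

```text
time_s: 2.0
position: [0.6452, -0.1253, 0.2432]
tool_rot: [[0.951, 0.31, -0.001], [0.31, -0.951, -0.0], [-0.001, -0.0, -1.0]]
ft_force: [-0.0, 0.3, -0.6]
grip_width: 0.0598
[385.32678557 214.99703877]
```

View pics/w1.png

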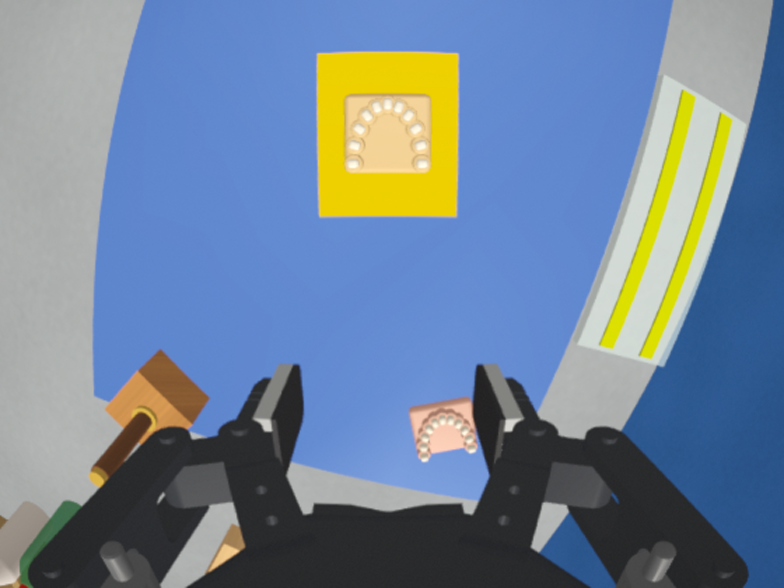

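The rear edge of the carrier lies at (319–457, 216), level in the picture, so its yaw matches the tool's at about 18.1°. It is centred on the jaws to about 1 mm. Next I go down behind it and close the gap.

```bash
python3 -m crank '[0,0,0,0,0,-0.043,70, 0,0,0,0,0,-0.043,70, 0,0,0,0,0,-0.043,70, 0,0,0,0,0,-0.043,70, 0,0,0,0,0,-0.030,70, 0,0,0,0,0,-0.014,70, 0,0,0,-0.003,0.009,0,70, 0,0,0,-0.0025,0.008,0,70, 0,0,0,0,0,0,70]'
python3 - <<'E'
from h import *
d=cam('wrist');save(d,'w2.png',100,0,360,330,1.8)
E
```

```text
time_s: 2.95
position: [0.6385, -0.1023, 0.0314]
tool_rot: [[0.948, 0.317, 0.003], [0.317, -0.948, -0.001], [0.002, 0.002, -1.0]]
ft_force: [0.0, -0.2, 0.1]
grip_width: 0.0598
```

View pics/w2.png

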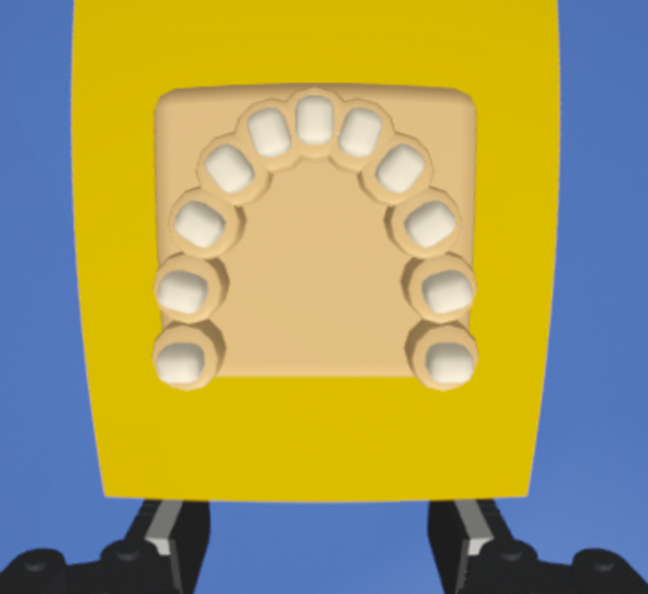

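The fingers stand just at the rear face, one each side of the bore, and the carrier is square and centred. Now the push along the arc.

```bash
python3 -m crank '[0,0,0,0,0,-0.005,70, 0,0,-0.016,-0.0041,0.0088,0,70, 0,0,-0.016,-0.0039,0.0088,0,70, 0,0,-0.016,-0.0038,0.0089,0,70, 0,0,-0.016,-0.0036,0.0090,0,70, 0,0,-0.016,-0.0035,0.0090,0,70, 0,0,-0.016,-0.0033,0.0091,0,70, 0,0,-0.016,-0.0031,0.0092,0,70, 0,0,-0.016,-0.0030,0.0092,0,70, 0,0,-0.016,-0.0028,0.0093,0,70, 0,0,-0.016,-0.0027,0.0093,0,70, 0,0,-0.016,-0.0025,0.0094,0,70, 0,0,0,0,0,0,70]'
python3 - <<'E'
from h import *
d=cam('top');save(d,'t2.png',100,130,200,150,4)
print(observe()['position'])
E
```

```text
time_s: 4.3
position: [0.6011, -0.002, 0.0244]
tool_rot: [[0.989, 0.145, -0.001], [0.145, -0.989, 0.001], [-0.001, -0.001, -1.0]]
ft_force: [-0.9, -0.3, -0.1]
grip_width: 0.0597
[ 0.60114712 -0.00247048  0.02423396]
```

View pics/t2.png

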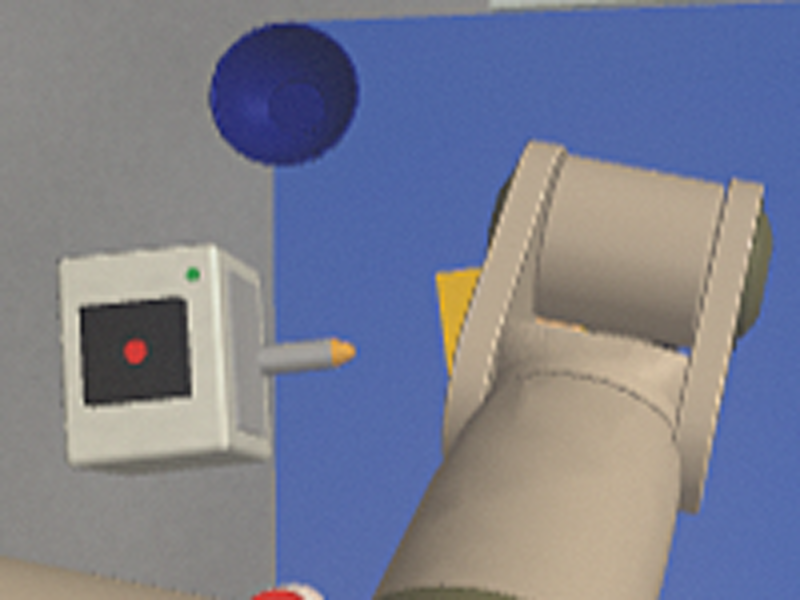

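The arm covers the carrier in this view; only its front-left corner shows, at (440,272). The wrist camera sees both the carrier and the pin, so I'll use that.

Run:
```python
from h import *
d=cam('wrist');save(d,'w3.png',80,0,400,300,2)
print(observe()['tool_rot'])
print([((proj(d,p)-[80,0])*2).round(0) for p in [(0.5814,0.190,.022),(.576,.253,.022),(.5715,.303,.114)]])
```

```text
[[ 9.89405203e-01  1.45174227e-01 -1.33720886e-03]
 [ 1.45175528e-01 -9.89405476e-01  9.33044719e-04]
 [-1.18758772e-03 -1.11728930e-03 -9.99998671e-01]]
[array([ 426., -252.]), array([ 436., -391.]), array([ 459., -691.])]
```

View pics/w3.png

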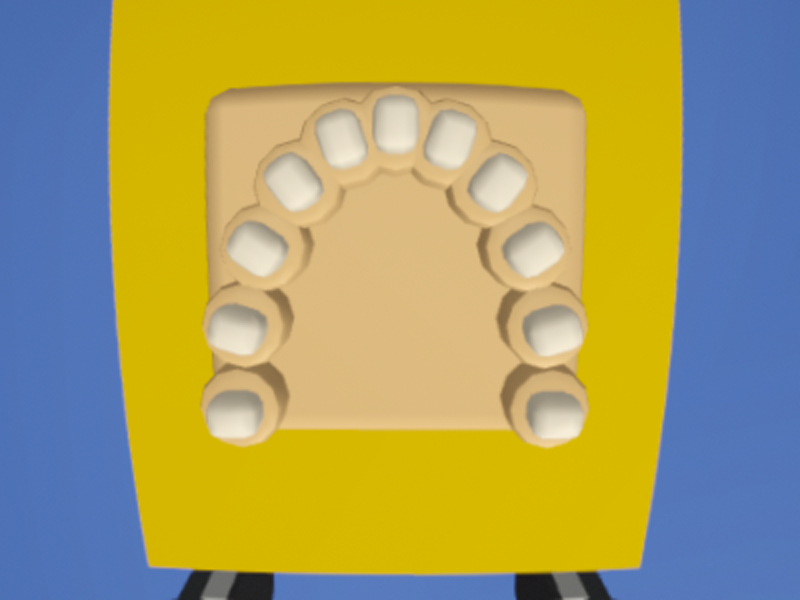

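The carrier sits square and centred in front of the fingers, with rear corners at (148,568) and (640,568). I'll get its world pose from these pixels.

Run:
```python
from h import *
d=cam('wrist')
a,b=[plane(d,80+(u+.5)/2-.5,(v+.5)/2-.5,.044)[:2] for u,v in[(148,567),(640,568)]]
x=b-a;L=np.linalg.norm(x);x/=L;y=np.array([-x[1],x[0]]);psi=np.degrees(np.arctan2(x[1],x[0]))
m=(a+b)/2;c=m+.06*y;f=m+.12*y;tcp=observe()['position'][:2]
print(L,psi,'c',c,'front',f,'tcp rel rear (x,y)',(tcp-m)@x,(tcp-m)@y)
# station fit
o=np.array([.576,.253]);p=np.radians(5.1);X=np.array([np.cos(p),np.sin(p)]);Y=np.array([-X[1],X[0]])
print('front in station',(f-o)@X,(f-o)@Y)
```

```text
0.10032148743303539 8.258086798012195 c [0.59214503 0.0677043 ] front [0.58352709 0.12708217] tcp rel rear (x,y) -0.001084203227695011 -0.01145013853503787
front in station -0.003696088931952118 -0.12608844953284504
```

```bash
python3 -m crank '[0,0,-0.014,-0.0021,0.0094,0,70, 0,0,-0.014,-0.0021,0.0094,0,70, 0,0,-0.014,-0.0020,0.0094,0,70, 0,0,-0.014,-0.0019,0.0095,0,70, 0,0,0,-0.0009,0.0096,0,70, 0,0,0,-0.0009,0.0096,0,70, 0,0,0,-0.0007,0.008,0,70, 0,0,0,-0.0007,0.008,0,70, 0,0,0,0,0,0,70]'
python3 - <<'E'
from h import *
d=cam('wrist');save(d,'w4.png',80,0,400,300,2)
s=cam('scene');u,v=proj(s,(.58,.19,.03)).astype(int);print(u,v)
a=cv2.resize(d['frame'][0:300,80:480,::-1],(400,300));b=cv2.resize(s['frame'][v-60:v+60,u-80:u+80,::-1],(400,300),interpolation=cv2.INTER_CUBIC)
cv2.imwrite('pics/m4.png',np.vstack([a,b]))
E
```

```text
time_s: 5.35
position: [0.5903, 0.0706, 0.0244]
tool_rot: [[0.996, 0.09, -0.0], [0.09, -0.996, 0.001], [0.0, -0.001, -1.0]]
ft_force: [-0.2, 0.7, 0.2]
grip_width: 0.0597
374 199
```

View pics/m4.png

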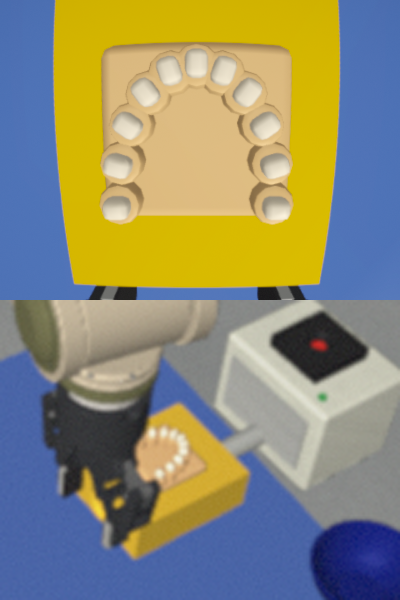

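The pin has entered the bore and lies central; the carrier is square to the fingers. About 51 mm remain.

```bash
python3 -m crank '[0,0,0,-0.0009,0.0096,0,70, 0,0,0,-0.0009,0.0096,0,70, 0,0,0,-0.0009,0.0096,0,70, 0,0,0,-0.0009,0.0096,0,70, 0,0,0,-0.0003,0.004,0,70, 0,0,0,-0.0002,0.002,0,70, 0,0,0,0,0,0,70]'; python3 -m crank '[0,0,0,-0.0002,0.002,0,70, 0,0,0,-0.0002,0.002,0,70, 0,0,0,0,0,0,70]'
```

```text
time_s: 6.15
position: [0.5866, 0.1142, 0.0245]
tool_rot: [[0.996, 0.089, 0.001], [0.089, -0.996, 0.0], [0.001, -0.0, -1.0]]
ft_force: [0.8, -0.1, 0.8]
grip_width: 0.0599
time_s: 6.45
position: [0.5862, 0.1177, 0.0245]
tool_rot: [[0.996, 0.089, 0.001], [0.089, -0.996, -0.0], [0.001, 0.0, -1.0]]
ft_force: [2.2, -3.4, 1.3]
grip_width: 0.06
```

```bash
python3 -m crank '[0,0,0,-0.0002,0.002,0,70, 0,0,0,0,0,0,70]'; python3 -m crank '[0,0,0,-0.0001,0.0015,0,70, 0,0,0,0,0,0,70]';python3 -m crank '[0,0,0,-0.0001,0.0015,0,70, 0,0,0,0,0,0,70]'
```

```text
time_s: 6.65
position: [0.586, 0.1196, 0.0245]
tool_rot: [[0.996, 0.089, 0.001], [0.089, -0.996, -0.0], [0.001, 0.0, -1.0]]
ft_force: [2.2, -4.0, 0.7]
grip_width: 0.0598
time_s: 6.85
position: [0.5859, 0.121, 0.0245]
tool_rot: [[0.996, 0.089, 0.001], [0.089, -0.996, -0.0], [0.001, 0.0, -1.0]]
ft_force: [2.0, -5.1, 0.7]
grip_width: 0.0598
time_s: 7.05
position: [0.5858, 0.1225, 0.0245]
tool_rot: [[0.996, 0.089, 0.001], [0.089, -0.996, -0.0], [0.001, 0.0, -1.0]]
ft_force: [1.9, -4.7, 0.4]
grip_width: 0.0598
```

```bash
python3 -m crank '[0,0,0,-0.0001,0.0015,0,70, 0,0,0,0,0,0,70]'; python3 -m crank '[0,0,0,-0.0001,0.0015,0,70, 0,0,0,0,0,0,70]';python3 -m crank '[0,0,0,0,0.001,0,70, 0,0,0,0,0,0,70]'
```

```text
time_s: 7.25
position: [0.586, 0.1232, 0.0245]
tool_rot: [[0.996, 0.089, 0.001], [0.089, -0.996, -0.002], [0.001, 0.002, -1.0]]
ft_force: [2.2, -8.6, 1.6]
grip_width: 0.0598
time_s: 7.45
position: [0.5862, 0.1233, 0.0246]
tool_rot: [[0.996, 0.09, 0.002], [0.09, -0.996, -0.004], [0.001, 0.004, -1.0]]
ft_force: [3.0, -17.0, 0.0]
grip_width: 0.0596
time_s: 7.65
position: [0.5864, 0.1234, 0.0246]
tool_rot: [[0.996, 0.09, 0.002], [0.09, -0.996, -0.006], [0.001, 0.006, -1.0]]
ft_force: [3.2, -21.5, 0.8]
grip_width: 0.0599
```

The carrier is hard against the station: the TCP stopped at y=0.1234 while the force climbed to 21 N. I back off, rise and head for the stand, stopping 60 mm short so the camera can see the probe.

```bash
python3 -m crank '[0,0,0,0.0009,-0.01,0,70, 0,0,0,0.0018,-0.020,0,70, 0,0,0,0,0,-0.0,70, 0,0,0,0,0,0.045,70, 0,0,0,0,0,0.045,70, 0,0,0,0,0,0.045,70, 0,0,0,0,0,0.045,70, 0,0,0,0,0,0.045,70, 0,0,0,-0.012,-0.043,0,70, 0,0,0,-0.012,-0.043,0,70, 0,0,0,-0.012,-0.043,0,70, 0,0,0,-0.012,-0.043,0,70, 0,0,0,-0.012,-0.043,0,70, 0,0,0,-0.012,-0.043,0,70, 0,0,0,-0.012,-0.043,0,70, 0,0,0,-0.012,-0.043,0,70, 0,0,0,-0.012,-0.043,0,70, 0,0,0,0,0,0,70]'
python3 - <<'E'
from h import *
d=cam('wrist');t=cam('top')
a=cv2.resize(d['frame'][...,::-1],(560,420));b=cv2.resize(t['frame'][160:265,100:240,::-1],(560,420),interpolation=cv2.INTER_CUBIC)[:,:]
cv2.imwrite('pics/m5.png',np.hstack([a[:,100:460],b[:,:440]]))
for p in [(.4745,-.332,.05),(.4745,-.332,.146)]:print(proj(d,p))
print(observe()['position'])
E
```

```text
time_s: 9.45
position: [0.4789, -0.2937, 0.2486]
tool_rot: [[0.996, 0.084, -0.001], [0.084, -0.996, 0.001], [-0.001, -0.001, -1.0]]
ft_force: [0.7, 0.8, -0.1]
grip_width: 0.0599
[268.771076   219.42042673]
[265.83192669 259.60034225]
[ 0.48001959 -0.29001995  0.24892505]
```

View pics/m5.png

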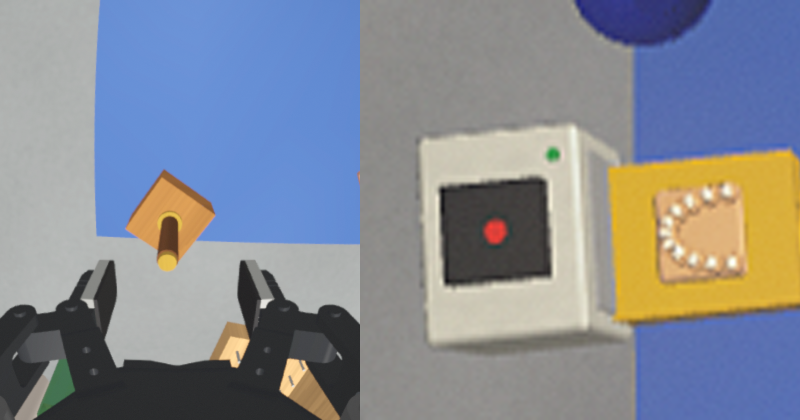

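The carrier is flush with the station front. The probe's brass top is at wrist pixel (267.5,261.5) and its flange at (270,219), within about 2 px of my prediction.

Run:
```python
from h import *
d=cam('wrist');t=cam('top');p=observe()['position']
print(p,'top',plane(d,267.5,261,.146)-p,'flange',plane(d,270,218.5,.055)-p)
# red button by colour in top
f=t['frame'].astype(int);m=(f[...,0]>150)&(f[...,1]<70)&(f[...,2]<70);v,u=np.nonzero(m);k=(abs(u-133)<8)&(abs(v-218)<8)
print('button',k.sum(),plane(t,u[k].mean(),v[k].mean(),.107))
```

```text
[ 0.48049354 -0.28887452  0.24926958] top [-0.00331872 -0.0405693  -0.10326958] flange [-0.00351441 -0.03641153 -0.19426958]
button 25 [0.57237219 0.30427946 0.107     ]
```

```bash
python3 -m crank '[0,0,0,-0.0034,-0.0395,0,70, 0,0,0,0,0,-0.04,70, 0,0,0,0,0,-0.04,70, 0,0,0,0,0,-0.04,70, 0,0,0,0,0,-0.033,70, 0,0,0,0,0,0,70, 0,0,0,0,0,0,70]'
python3 - <<'E'
from h import *
d=cam('wrist');save(d,'w6.png',130,180,300,225,2.6);print(observe()['position'])
E
```

```text
time_s: 10.35
position: [0.4775, -0.3291, 0.0973]
tool_rot: [[0.996, 0.09, 0.0], [0.09, -0.996, -0.0], [0.0, 0.0, -1.0]]
ft_force: [0.7, -0.4, 0.1]
grip_width: 0.0599
[ 0.47777037 -0.32966579  0.0982293 ]
```

View pics/w6.png

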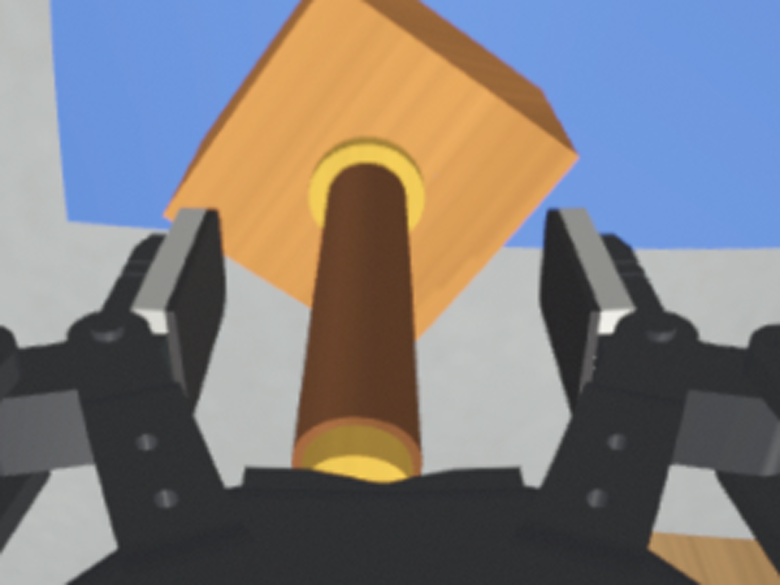

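The probe stands between the pads, about 4 mm to the −x side of centre (flange centre near (366,192)). I'll work out the offset, then correct and grip.

Run:
```python
from h import *
d=cam('wrist');p=observe()['position'];print(p)
print('flange',plane(d,130+366.5/2.6,180+194/2.6,.055)-p)
for z in(.06,.1,.146):print(z,proj(d,p*[1,1,0]+[0,0,z])*2.6-np.array([130,180])*2.6)
```

```text
[ 0.47774617 -0.3299698   0.09854004]
flange [-0.00168685 -0.00492481 -0.04354004]
0.06 [375.76154149 184.32195247]
0.1 [374.57637841 280.84082091]
0.146 [372.43735383 463.78491207]
```

```bash
python3 -m crank '[0,0,0,-0.0022,-0.004,-0.002,70, 0,0,0,0,0,0,70, 0,0,0,0,0,0,0, 0,0,0,0,0,0,0, 0,0,0,0,0,0,0, 0,0,0,0,0,0,0, 0,0,0,0,0,0,0, 0,0,0,0,0,0,0]' 40
python3 - <<'E'
from h import *
s=observe();print(s['position'],s['ft_force'],s['wrist_torque'],s['grip_width'])
E
```

```text
time_s: 11.25
position: [0.4745, -0.3339, 0.0946]
tool_rot: [[0.996, 0.089, 0.0], [0.089, -0.996, -0.0], [0.0, 0.0, -1.0]]
ft_force: [-1.3, 0.4, 4.2]
grip_width: 0.0171
[ 0.47448478 -0.33387944  0.09457735] [-1.28545447  0.40837005  4.18828256] [0.02049413 0.29431461 0.02503763] 0.0170641329209851
```

```bash
python3 -m crank '[0,0,0,0,0,0.01,0, 0,0,0,0,0,0.02,0, 0,0,0,0,0,0.025,0, 0,0,0,0,0,0.035,0, 0,0,0,0,0,0.035,0, 0,0,0,0,0,0.02,0, 0,0,0,0.0035,0.024,0,0, 0,0,0,0.007,0.045,0,0, 0,0,0,0.007,0.045,0,0, 0,0,0,0.007,0.045,0,0, 0,0,0,0.007,0.045,0,0, 0,0,0,0.007,0.045,0,0, 0,0,0,0.007,0.045,0,0, 0,0,0,0.007,0.045,0,0, 0,0,0,0.007,0.045,0,0, 0,0,0,0.007,0.045,0,0, 0,0,0,0.007,0.045,0,0, 0,0,0,0.007,0.045,0,0, 0,0,0,0.007,0.045,0,0, 0,0,0,0.007,0.045,0,0]';  python3 -m crank '[0,0,0,0.003,0.0284,0,0, 0,0,0,0,0,-0.015,0, 0,0,0,0,0,-0.015,0, 0,0,0,0,0,0,0, 0,0,0,0,0,0,0]';python3 - <<'E'
from h import *
d=cam('wrist');s=observe();p=s['position'];print(p,s['grip_width'])
a=cv2.resize(d['frame'][170:395,130:430,::-1],(800,600),interpolation=cv2.INTER_CUBIC);cv2.imwrite('pics/w7.png',a)
k=800/300
for q in [p-[0,0,.0446],p-[0,0,.0826],(.572,.3035,.107),(.572,.3035,.114)]:print((proj(d,q)-[130,170])*k)
E
```

```text
time_s: 13.25
position: [0.5688, 0.2772, 0.2398]
tool_rot: [[0.996, 0.089, 0.0], [0.089, -0.996, 0.0], [0.0, -0.0, -1.0]]
ft_force: [1.1, 0.1, -0.4]
grip_width: 0.0164
time_s: 13.75
position: [0.572, 0.3036, 0.2099]
tool_rot: [[0.996, 0.089, 0.0], [0.089, -0.996, 0.0], [0.0, -0.0, -1.0]]
ft_force: [0.3, 0.3, -0.0]
grip_width: 0.0174
[0.57224039 0.30350975 0.21039409] 0.01703894282600993
[386.98061336 203.68423252]
[387.77169015 143.57746354]
[387.25700908 118.04562428]
[387.12530358 126.15617387]
```

View pics/w7.png

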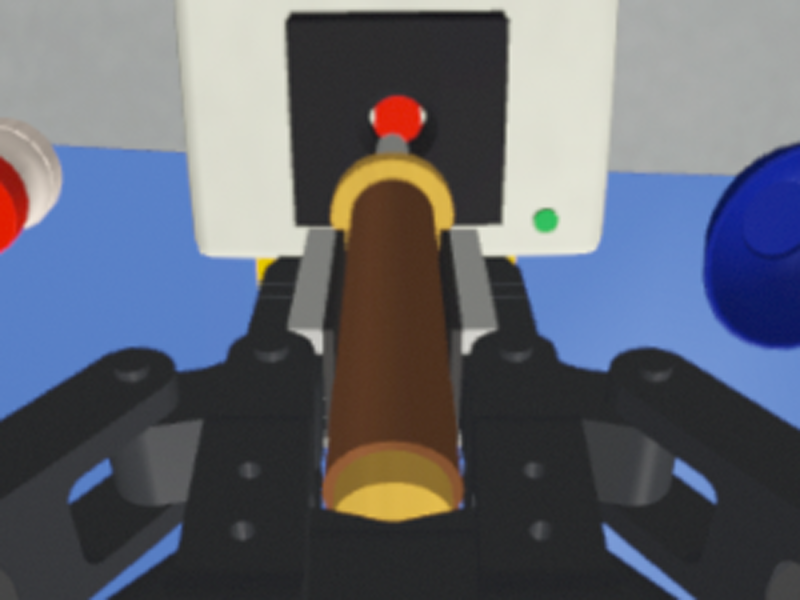

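The probe is held upright. The red button spans about x 374–421 with its top edge at y 96, so its centre is near (398,119). The steel tip end is near x 391 with its upper edge at y≈133. I'll compare these with projected circles to get the relative offset.

Run:
```python
from h import *
d=cam('wrist');p=observe()['position'];k=800/300
def ext(c,r):
    a=np.linspace(0,6.28,90);q=np.array([(proj(d,np.asarray(c)+[r*np.cos(t),r*np.sin(t),0])-[130,170])*k for t in a])
    return q.min(0).round(1),q.max(0).round(1)
for n,c,r in(('flange_low',p-[0,0,.0446],.013),('flange_top',p-[0,0,.0396],.013),('handle_top',p+[0,0,.0514],.009),('tip',p-[0,0,.0826],.004),('button',(.572,.3035,.107),.0068),('rim',(.572,.3035,.114),.011)):
    print(n,*ext(c,r))
# sub-pixel red blob
f=d['frame'].astype(int);m=(f[...,0]>170)&(f[...,1]<70)&(f[...,2]<70);v,u=np.nonzero(m);g=(abs(u-279)<15)&(abs(v-213)<15);u,v=u[g],v[g]
for n,q in(('u',(u-129.5)*k),('v',(v-169.5)*k)):print(n,q.min(),q.mean(),q.max())
# grey tip pixels in each row
for r in range(217,229):print(r,((r-169.5)*k).round(),d['frame'][r,270:286].tolist()[4:12])
```

```text
flange_low [326.8 147.5] [445.6 255.8]
flange_top [325.2 155.9] [447.  266.3]
handle_top [308.5 467.7] [456.5 568.6]
tip [371.5 128.7] [402.4 157.6]
button [362.   94.4] [410.2 140.1]
rim [346.   87.1] [426.  162.8]
u 374.66666666666663 396.79510703363917 417.3333333333333
v 97.33333333333333 116.99082568807337 140.0Traceback (most recent call last):
  File "<stdin>", line 12, in <module>
AttributeError: 'float' object has no attribute 'round'
```

```bash
python3 -m crank '[0,0,0,0.002,0.0007,0,0, 0,0,0,0,0,-0.008,0, 0,0,0,0,0,-0.006,0, 0,0,0,0,0,-0.003,0, 0,0,0,0,0,0,0, 0,0,0,0,0,0,0]' 60; python3 -m crank '[0,0,0,0,0,-0.003,0, 0,0,0,0,0,-0.001,0, 0,0,0,0,0,0,0]'; python3 -m crank '[0,0,0,0,0,-0.001,0, 0,0,0,0,0,-0.001,0, 0,0,0,0,0,0,0]'
```

```text
time_s: 14.45
position: [0.574, 0.3043, 0.1923]
tool_rot: [[0.996, 0.089, -0.0], [0.089, -0.996, 0.0], [-0.0, -0.0, -1.0]]
ft_force: [-0.4, 0.4, -1.5]
grip_width: 0.017
time_s: 14.75
position: [0.5741, 0.3043, 0.1885]
tool_rot: [[0.996, 0.089, 0.001], [0.089, -0.996, 0.0], [0.001, -0.0, -1.0]]
ft_force: [1.3, -0.2, 1.2]
grip_width: 0.0165
time_s: 15.05
position: [0.5741, 0.3043, 0.1865]
tool_rot: [[0.996, 0.089, 0.001], [0.089, -0.996, 0.0], [0.001, -0.0, -1.0]]
ft_force: [1.2, -0.3, 2.2]
grip_width: 0.0166
```

```bash
python3 -m crank '[0,0,0,0,0,-0.001,0, 0,0,0,0,0,-0.001,0, 0,0,0,0,0,0,0]'; python3 -m crank '[0,0,0,0,0,-0.001,0, 0,0,0,0,0,0,0]'; python3 -m crank '[0,0,0,0,0,-0.001,0, 0,0,0,0,0,0,0, 0,0,0,0,0,0,0]'
```

```text
time_s: 15.35
position: [0.5741, 0.3043, 0.1846]
tool_rot: [[0.996, 0.089, 0.001], [0.089, -0.996, 0.0], [0.001, -0.0, -1.0]]
ft_force: [-0.8, 0.8, 3.8]
grip_width: 0.0162
time_s: 15.55
position: [0.5742, 0.3043, 0.1844]
tool_rot: [[0.996, 0.089, 0.002], [0.089, -0.996, 0.0], [0.002, -0.0, -1.0]]
ft_force: [-0.5, 0.1, 8.3]
grip_width: 0.0164
time_s: 15.85
position: [0.5742, 0.3044, 0.1842]
tool_rot: [[0.996, 0.089, 0.002], [0.089, -0.996, 0.001], [0.002, -0.001, -1.0]]
ft_force: [-1.4, -0.9, 12.8]
grip_width: 0.0167
```

The button bottomed: about 4 N over the spring's travel, then 13 N at the stop with no more motion. Now I retract and take the probe back to the seated reference at (0.4745, −0.3339, 0.0946).

```bash
python3 -m crank '[0,0,0,0,0,0.01,0, 0,0,0,0,0,0.02,0, 0,0,0,0,0,0.032,0, 0,0,0,-0.0036,-0.023,0,0, 0,0,0,-0.0071,-0.0455,0,0, 0,0,0,-0.0071,-0.0455,0,0, 0,0,0,-0.0071,-0.0455,0,0, 0,0,0,-0.0071,-0.0455,0,0, 0,0,0,-0.0071,-0.0455,0,0, 0,0,0,-0.0071,-0.0455,0,0, 0,0,0,-0.0071,-0.0455,0,0, 0,0,0,-0.0071,-0.0455,0,0, 0,0,0,-0.0071,-0.0455,0,0, 0,0,0,-0.0071,-0.0455,0,0, 0,0,0,-0.0071,-0.0455,0,0, 0,0,0,-0.0071,-0.0455,0,0, 0,0,0,-0.0071,-0.0455,0,0, 0,0,0,-0.0036,-0.023,0,0, 0,0,0,0,0,0,0, 0,0,0,0,0,0,0]'; python3 -m crank '[0,0,0,0,0,-0.03,0, 0,0,0,0,0,-0.03,0, 0,0,0,0,0,-0.02,0, 0,0,0,0,0,-0.015,0, 0,0,0,0,0,0,0, 0,0,0,0,0,0,0]'
python3 - <<'E'
from h import *
s=observe();print(s['position'],s['ft_force'])
E
```

```text
time_s: 17.85
position: [0.4742, -0.3329, 0.2437]
tool_rot: [[0.996, 0.088, -0.001], [0.088, -0.996, 0.002], [-0.001, -0.002, -1.0]]
ft_force: [0.6, 0.8, -1.6]
grip_width: 0.0165
time_s: 18.45
position: [0.4749, -0.3323, 0.1499]
tool_rot: [[0.996, 0.09, 0.0], [0.09, -0.996, -0.0], [0.0, 0.0, -1.0]]
ft_force: [-0.1, -0.1, -0.3]
grip_width: 0.0168
[ 0.47489388 -0.33232912  0.14993224] [-0.14954548 -0.06054298 -0.34685162]
```

```bash
python3 -m crank '[0,0,0,-0.0004,-0.0016,0,0, 0,0,0,0,0,-0.015,0, 0,0,0,0,0,-0.010,0, 0,0,0,0,0,0,0]'; python3 -m crank '[0,0,0,0,0,-0.015,0, 0,0,0,0,0,-0.008,0, 0,0,0,0,0,-0.005,0, 0,0,0,0,0,0,0]'
```

```text
time_s: 18.85
position: [0.4737, -0.3344, 0.1235]
tool_rot: [[0.996, 0.089, -0.001], [0.089, -0.996, 0.002], [-0.001, -0.002, -1.0]]
ft_force: [-0.5, 0.3, -0.2]
grip_width: 0.0168
time_s: 19.25
position: [0.474, -0.3347, 0.096]
tool_rot: [[0.996, 0.089, -0.001], [0.089, -0.996, 0.001], [-0.0, -0.001, -1.0]]
ft_force: [0.0, -0.6, -1.0]
grip_width: 0.0164
```

```bash
python3 -m crank '[0,0,0,0,0,-0.0012,0, 0,0,0,0,0,0,0, 0,0,0,0,0,0,20, 0,0,0,0,0,0,40, 0,0,0,0,0,0,60, 0,0,0,0,0,0,70, 0,0,0,0,0,0,70, 0,0,0,0,0,0,70]'; python3 -m crank '[0,0,0,0,0,0.02,70, 0,0,0,0,0,0.04,70, 0,0,0,0,0,0.045,70, 0,0,0,0,0,0.045,70, 0,0,0,-0.01,0.045,0,70, 0,0,0,-0.01,0.045,0,70, 0,0,0,0,0,0,70, 0,0,0,0,0,0,70]';python3 - <<'E'
from h import *
d=cam('wrist');t=cam('top')
a=cv2.resize(d['frame'][100:310,130:410,::-1],(400,300));b=cv2.resize(t['frame'][175:259,110:222,::-1],(400,300),interpolation=cv2.INTER_CUBIC)
cv2.imwrite('pics/m8.png',np.hstack([a,b]))
print([(proj(d,(.4745,-.334,z))-[130,100])*400/280 for z in(.055,.146)])
E
```

```text
time_s: 20.05
position: [0.4741, -0.3348, 0.0952]
tool_rot: [[0.996, 0.089, 0.0], [0.089, -0.996, -0.0], [0.0, 0.0, -1.0]]
ft_force: [-0.2, -0.4, 0.4]
grip_width: 0.0595
time_s: 20.85
position: [0.4541, -0.2443, 0.2456]
tool_rot: [[0.996, 0.09, 0.001], [0.09, -0.996, -0.001], [0.0, 0.001, -1.0]]
ft_force: [0.3, -0.5, 0.2]
grip_width: 0.0596
[array([224.05720671, 238.71259727]), array([228.16596961, 308.53764308])]
```

View pics/m8.png

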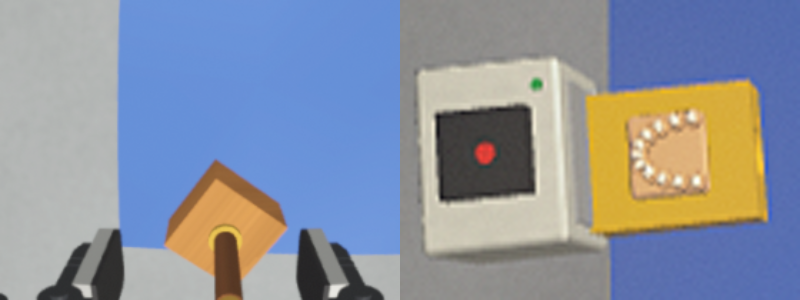

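The probe stands upright in its stand, with the flange at (225,238) where predicted. The carrier's front edge runs from (587,97) to (595,234), against the station. I'll check that number and hand in.

Run:
```python
from h import *
t=cam('top');k=.28
P=lambda u,v,z:plane(t,110+u*k,175+v*k,z)[:2]
a,b=P(187,97,.044),P(194,235,.044);m=(a+b)/2;e=a-b;print('front',m,'yaw',np.degrees(np.arctan2(e[1],e[0])))
B=P(85,153,.107);p=np.radians(5.1);Y=np.array([-np.sin(p),np.cos(p)]);X=np.array([Y[1],-Y[0]])
print('front in station',(m-B)@X,(m-B)@Y+.05);close_job();print(observe()['time_s'],observe()['ft_force'])
```

```text
front [0.57038806 0.24958617] yaw 5.033049420595224
front in station -0.005644243657654683 -0.003003222320757129
the job is handed in; nothing more can be done
the job is handed in; nothing more can be done
```

The whole job was carried out and handed in at about 21 s of the 72 s allowed. No verdict was reported, so the results below rest on my own checks.

- **Carrier:** I pushed it with two fingers along a gentle arc onto the pin until it stopped hard at about 21 N. In the last top view it was straight with the station to about 0.1°. That view put its front 3 mm short of the station face and 5.6 mm to the side. Both are inside the 4 mm and 7 mm limits, but only by about 1 mm. The 2–3 mm measuring error is larger than that. The hard stop on the station is the stronger evidence that it is home.
- **Button:** The probe tip pressed the button to its bottom. The force was about 4 N through the spring's travel, then 13 N with almost no further movement. In the last top view the button looked normal, but I did not measure that it had sprung back.
- **Probe:** It is back in the stand, upright, with its flange where predicted. I released it with the flange within about 1 mm of the block's top.
- **Robot:** The arm stands clear, with no force on the tool beyond sensor noise at the last reading before hand-in. The fingers never came near the cast. The moves stayed clear of the jar, the bowl and the spare cast, though I did not measure their positions again at the end.

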